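Draw the long stirring paddle out of the short-opening drawer

TASK

Get the wooden stirring paddle out of the drawer for the next batch. The red pigment jar is standing in the drawer's way: first stand it back in the empty middle place of the jar tray on top of the drawer unit, in line between the blue and the green jar and without dropping it, then pull the drawer fully open. The drawer stops long before the paddle is uncovered, so tilt the paddle handle-up, draw it out diagonally through the gap and finish while holding it still, with the whole paddle well clear above the top of the drawer unit and touching nothing but the gripper; leave the drawer open, and do not disturb the other jars, the paper cup or the orange disc.

Things in the scene. Friction and masses are not known exactly. Their poses are not given: they have to be found in the camera images.
- chest: low grey bench-top drawer unit, one blue-fronted drawer, fixed to the bench. 360 deep (x), 280 wide (y), 120 mm high; origin centre of underside; front faces its -x; top panel 12 mm thick, ends at x = -180 mm. Drawer: floor 20 mm above the bench, 220 mm wide inside, sides reach 80 mm and the 15 mm thick front panel (closed: x = -196 to -181 mm) 104 mm above the bench
- drawer (a joint): how far the drawer is open, m: 0 shut (as at the start), 0.21 at its stop; slides along the unit's -x, takes about 2 N and stays where it is left. Fully open, a gap 210 mm long lies between the unit's top panel and the drawer front; the paddle's blade is still under the top panel
- drawer_handle (a point): middle of the drawer's steel bow handle: a level bar 10 mm thick and 110 mm long, parallel to the drawer front, its axis 40 mm in front of the front panel and 88 mm above the bench; free above, below and behind. Axes as the unit's
- paddle: beech stirring paddle, 310 mm long, about 110 g, flat underneath, lying flat on the drawer's floor, handle to the front, hidden until the drawer opens; it rides with the drawer and may slip a little. Origin mid-length on the underside, balance point about there; -x half: handle 165 long, 24 wide, 18 mm thick; +x half: blade 145 long, 52 wide, 10 mm thick, three holes
- paddle_handle_end (a point): end of the paddle's handle, at mid thickness (9 mm above its underside)
- paddle_blade_tip (a point): far end of the paddle's blade, at mid thickness (5 mm above its underside)
- tray: shallow pale wooden jar tray fixed on top of the drawer unit, 62 x 200 mm (its x, y), rim 12 mm high, floor and walls 4 mm thick; origin at the centre of its underside, which lies on the unit's top. Its jars stand in one row along its y axis: one at y = +62 mm, one at y = -62 mm, and the empty middle place at its centre
- red_jar: upright capped pigment jar, red with white cap, 40 mm in diameter, 62 mm high, about 70 g, on the bench in front of the drawer; origin at the centre of its underside
- blue_jar: blue jar, as the red one, standing in the tray at one end of the row
- green_jar: green jar, as the red one, standing in the tray at the other end of the row
- cup: empty paper cup, 76 mm across at the rim, 95 mm high, on the bench beyond where the open drawer reaches; origin at the centre of its underside
- disc: orange cast resin disc, 90 mm in diameter, 10 mm thick, flat on the bench; origin at the centre of its underside

How it is judged (in metres and radians):
On the way, in this order (a step that is already met when the one before it is completed fails the run):
1. the red jar stands released in the middle place of the tray, in line with its neighbours, drawer still shut (x of red_jar in the frame of tray between -0.01 and 0.01 m and y of red_jar in the frame of tray between -0.012 and 0.012 m and z of red_jar in the frame of tray below 0.008 m and angle between red_jar's own z axis and vertical below 0.1 rad and contact force between the fingers and red_jar below 0.05 N and value of joint drawer below 0.05 m), for 0.2 s.
2. the drawer is pulled fully open (195 mm or more) (value of joint drawer above 0.195 m), for 0.1 s.
3. the paddle is tilted through the gap: handle end above the unit's top while the blade tip is still down in the drawer (z of paddle_handle_end in the frame of chest above 0.12 m and z of paddle_blade_tip in the frame of chest below 0.09 m and contact force between the fingers and paddle above 0.5 N), for 0.1 s.
At the end, for the whole second after the job is handed in: paddle held still in the gripper, both ends 25 mm or more above the unit's top, touching no unit, tray, jar or cup; drawer open 150 mm or more; red jar released, upright on the tray's floor, within 10 mm across and 12 mm along the row of the middle place (z of each of paddle_handle_end, paddle_blade_tip in the frame of chest above 0.145 m and contact force between the fingers and paddle above 1 N and linear speed of paddle below 0.05 m/s and contact force between paddle and chest below 0.05 N and contact force between paddle and tray below 0.05 N and contact force between each of paddle, the fingers and red_jar below 0.05 N and contact force between paddle and blue_jar below 0.05 N and contact force between paddle and green_jar below 0.05 N and contact force between paddle and cup below 0.05 N and value of joint drawer above 0.15 m and x of red_jar in the frame of tray between -0.01 and 0.01 m and y of red_jar in the frame of tray between -0.012 and 0.012 m and z of red_jar in the frame of tray below 0.008 m and angle between red_jar's own z axis and vertical below 0.1 rad); the arm keeps its last pose, push and grip.
It fails at once if the blue or the green jar is shifted by over 15 mm or tipped (distance of any of blue_jar, green_jar from where it was at the start of the episode above 0.015 m or angle between any of blue_jar, green_jar's own z axis and vertical above 0.3 rad).
It fails at once if the cup or the disc is shifted by over 25 mm or tipped (distance of any of cup, disc from where it was at the start of the episode above 0.025 m or angle between cup's own z axis and vertical above 0.3 rad).
It fails at once if the red jar is let fall from more than 30 mm above the tray's floor (z of red_jar in the frame of tray above 0.034 m and contact force between each of the fingers, anything else and red_jar below 0.02 N).
It also fails if it takes over 72 s, if anything falls off the work surface, if the arm or the gripper's body presses on something with over 40 N, if the wrist force passes 120 N, or if a joint passes its speed limit or range.

ROBOT

A 7-joint arm with a two-finger parallel gripper is mounted at the origin on the work surface. World frame = base frame: x ahead of the robot, y to its left, z up, the work surface at z = 0. Lengths are in mm, angles in rad, forces in N, time in s.
With the tool pointing down it reaches from about 400 to 875 mm from the base axis. Payload 4.4 kg.
Tool frame: the origin (TCP) lies at the very end of the fingers, on their centre line; the grasp point (between the pads) lies 19 mm behind it; z points along the fingers, y is the line along which they close (so a half turn about z gives the same grasp; the last joint's range is limited). The gripper opens to 85 mm and grips with 20 to 120 N. Pads are 22 mm wide; open, the fingers measure 114 mm over their backs; the gripper's body (76 mm by 85 mm) begins 54 mm behind the grasp point. The pads swing forward as they close: fully open they stand 13 mm farther back than shut.
Start: joints at [-1.19, 0.628, 0.038, 1.517, -0.027, 0.996, -0.02], TCP at [280.833, 586.217, 231.313] pointing down, gripper open.
Joint ranges: [-3.06, 3.06], [-0.37, 2.12], [-1.25, 1.32], [0.18, 2.47], [-1.1, 4.24], [0.23, 1.98], [-2.94, 2.94]. Speed limits (rad/s): [2.57, 2.57, 3.14, 3.14, 3.14, 3.14, 3.14].

INTERFACE

Orientations are given as a rotation vector (axis times angle).
In Python, from rig import readout, snapshot, finish_job, search_frame, masks_of gives the robot as it stands.
- The arm moves only by the tool jog_arm, never from a script. Its argument "series" is a list of rows, each an object with "linear": the shift along the tool's x, y, z in m, a list of three; "angular": the turn, a rotation vector about the tool's x, y, z in degrees, a list of three; "hand": the finger opening in m, from 0 to 0.0854. A call has 1 to 8 rows; each row is the pose to reach, as a shift and turn from the pose commanded when the call began, along the tool's axes at that moment; what a row does not reach only later rows make up. A row lasts 1/10 s, in which the tool goes at most 50 mm and 8.59 degrees, less where a joint would pass 70% of its speed; a pose out of reach is approached as far as the arm can. A call with a gripper value outside its range is refused whole. The fingers move at their own pace and stop on an object; the grip force is fixed at half the most. Time passes only in rows, so rows that repeat a pose let the fingers close. It gives the time, the measured TCP pose, the force, the opening and the grip force at its end, in the units of the state.
- readout.read_state(): the state, without advancing time (a new reading comes with each control period).
- snapshot(name): name is "scene" or "top" or "wrist"; returns a dict with "image" (420x560x3 uint8, red, green, blue), "z_map" (420x560 float32, mm along the optical axis (not along the pixel's ray), 0 where there is no reading), "camera_matrix" (3x3 intrinsics, pixels), "R" (3x3) and "t" (3): a world point X has camera coordinates R X + t; the wrist camera has in their place "tool_from_camera" (4x4, takes a point from camera to tool coordinates, whose origin is the TCP and whose axes are the flange's). Camera axes: x right, y down, z forward; pixel columns grow to the right and rows downward; lengths in mm; the calibration is good to about 2 mm. A picture is of the moment at which its call begins: read the wrist's pose just before it.
- finish_job(): hands the job in; it is judged then, once.
Trained networks look in a picture, given as the dict that the camera call returned (one of the last four; its "shot" number tells which), for a name from the list of things; names that differ only in an ending like _2 or _b are one class to them, and where a whole thing is asked for, a point or a joint stands for the part that bears it (a point fixed in the world has none). Each returns a list of dicts, best first, with "conf" (0 to 1); they miss things now and then, are a little off and sometimes report something else, mostly with a low value. They report only what shows in the picture. A call takes as long as a camera call.
- search_frame(query, picture): "uv" ([column, row] in pixels, amid what is visible of it).
- masks_of(query, picture): "mask" (420x560 bool, what is visible of it) and "uv" ([column, row] in pixels, amid what is visible of it).
The state is a dict: "clock": time; "joint_pos": joint angles; "qvel": joint speeds; "joint_torque": joint torques, N m; "tool_pos": TCP position; "eef_rot": TCP orientation; "contact_force": force on the tool from outside, world axes, zero at the start; "ft_torque": the same for the moment, N m; "opening": finger opening in mm; "grasp_force": force on a finger pad.
Only numpy, scipy, OpenCV 4.12 (cv2) and the standard library are available. Lean on these libraries where they do the work, as an engineer would, in place of code of your own. Each camera call takes 0.05 s, during which the arm holds its last target. There are 200 camera calls.

## Working session

There is one attempt and no reset: what is moved stays moved. The work goes in short steps, Python scripts to look and compute and a tool call to move; the robot and the scene stay as the last step left them, time stands still between calls to the robot, and variables do not carry over. Pictures are saved under pics/ and viewed, at most 10 in all, crops included, and the job is handed in when it is done.

Besides the shell and the picture viewer there is one more tool, called after "Request:" by a JSON object that holds its "api" and its "payload". jog_arm: Moves the arm, as the interface text tells. Its arguments: {"type":"object","properties":{"series":{"type":"array"}},"required":["series"]}

```bash
ls; mkdir -p pics
cat > h.py <<'E'
import numpy as np, cv2
from rig import readout, snapshot, finish_job, search_frame, masks_of
from scipy.spatial.transform import Rotation as Rn
np.set_printoptions(precision=1,suppress=True)
def cloud(p,st=None):
    K=p["camera_matrix"];z=p["z_map"];v,u=np.indices(z.shape)
    c=np.stack([(u-K[0,2])*z/K[0,0],(v-K[1,2])*z/K[1,1],z],-1)
    if "R" in p: return (c-p["t"])@p["R"], z>0
    T=np.array(p["tool_from_camera"]);c=c@T[:3,:3].T+T[:3,3]
    return c@Rn.from_rotvec(st["eef_rot"]).as_matrix().T+st["tool_pos"], z>0
def save(p,n): cv2.imwrite("pics/"+n,p["image"][:,:,::-1])
E
python3 - <<'E'
from h import *
s=readout.read_state(); print(s)
for cam in("scene","top"):
    p=snapshot(cam); save(p,cam+"0.png"); W,ok=cloud(p)
    for n in("chest","drawer_handle","tray","red_jar","blue_jar","green_jar","cup","disc"):
        for m in masks_of(n,p)[:1]:
            P=W[m["mask"]&ok]
            top=P[P[:,2]>np.percentile(P[:,2],90)-4]
            print(cam,n,round(m["conf"],2),m["uv"],len(P),"med",np.median(P,0),"topmean",top.mean(0),"min",P.min(0),"max",P.max(0))
E
```

```text
pics
{'clock': 0.0, 'joint_pos': array([-1.2,  0.6,  0. ,  1.5, -0. ,  1. , -0. ]), 'qvel': array([ 0., -0., -0., -0., -0., -0.,  0.]), 'joint_torque': array([ -0. , -56.3,   1.2, -19.3,   0. ,   0. ,   0. ]), 'tool_pos': array([280.5, 585.6, 230.4]), 'eef_rot': array([-0.7, -3.1,  0. ]), 'contact_force': array([ 0.4,  0.4, -0.4]), 'ft_torque': array([-0.1,  0.1,  0.1]), 'grasp_force': 0.0, 'opening': 85.39328685920948}
scene chest 0.79 [204.0, 248.4] 15907 med [ 693.6 -154.5  116.7] topmean [ 624.8 -181.7  117.8] min [ 338.5 -379.    -5.1] max [754.   51.3 121.9]
scene drawer_handle 0.78 [273.2, 246.1] 1332 med [649.3   0.5  89.8] topmean [631.1  -2.8 101.6] min [378.1 -26.8  -5.5] max [753.7  53.9 114.3]
scene tray 0.58 [185.5, 216.2] 857 med [ 595.4 -199.3  122.5] topmean [ 615.4 -201.2  128.9] min [ 487.6 -254.4  116.3] max [ 687.4 -164.7  133.1]
scene red_jar 0.63 [334.4, 242.5] 298 med [597.5 156.3  41.3] topmean [586.9 157.7  59.7] min [569.6 139.5   2.8] max [605.7 173.7  62.9]
scene blue_jar 0.87 [193.9, 187.8] 363 med [ 535.5 -195.9  160.7] topmean [ 525.5 -198.   183.2] mi
[... 908 characters left out ...]
op red_jar 0.71 [223.7, 189.8] 228 med [580.2 155.8  60.9] topmean [583.7 158.1  62.8] min [564.7 139.6   0.7] max [607.7 173.3  68.7]
top blue_jar 0.86 [382.2, 214.2] 335 med [ 518.8 -193.4  184.2] topmean [ 522.7 -197.4  186.7] min [ 502.9 -214.9  121. ] max [ 540.1 -177.7  192. ]
top green_jar 0.89 [384.7, 156.3] 332 med [ 640.  -209.2  184.4] topmean [ 644.7 -213.   186.8] min [ 625.5 -230.7  130.6] max [ 662.1 -193.4  192.5]
top cup 0.87 [127.6, 246.2] 1023 med [453.6 383.9  42. ] topmean [449.7 371.9  94.7] min [414.  332.6  -4.3] max [487.4 442.  102.8]
top disc 0.98 [130.9, 188.6] 1056 med [604.9 393.5  10.1] topmean [605.5 393.6  11.9] min [560.8 349.6  -5.8] max [654.9 439.3  17.4]
```

View pics/top0.png

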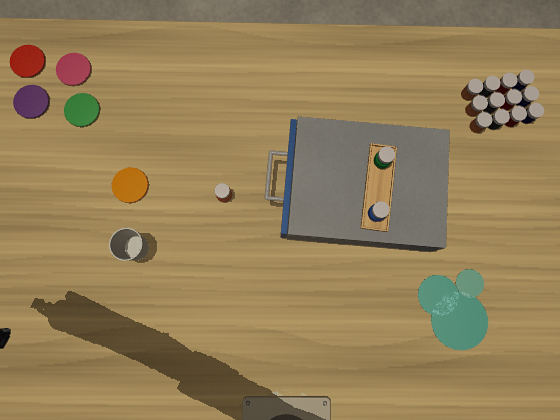

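View pics/scene0.png

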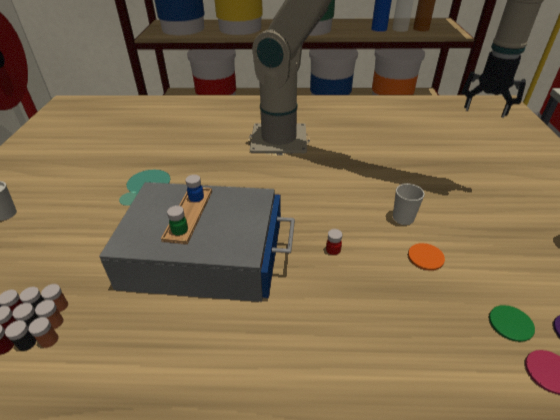

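Run:
```python
from h import *
p=snapshot("top");W,ok=cloud(p)
m=masks_of("chest",p)[0]["mask"]&ok
def rect(sel):
    P=W[sel]; r=cv2.minAreaRect(P[:,:2].astype(np.float32)); print(len(P),r)
rect(m&(abs(W[...,2]-120)<6)&(W[...,1]<40))
# front panel top z~104, handle z~93
reg=ok&(W[...,0]>430)&(W[...,0]<780)&(W[...,1]>-60)&(W[...,1]<110)
f=reg&(abs(W[...,2]-104)<4);rect(f)
h=reg&(abs(W[...,2]-91)<5)&(W[...,1]>20);rect(h);P=W[h];print(P.mean(0),P.min(0),P.max(0))
for n in("red_jar","blue_jar","green_jar"):
    m=masks_of(n,p)[0]["mask"]&ok;z=62 if n=="red_jar" else 186
    P=W[m&(abs(W[...,2]-z)<5)];print(n,cv2.minEnclosingCircle(P[:,:2].astype(np.float32)),P.mean(0))
```

```text
15871 ((600.33056640625, -188.36599731445312), (360.82562255859375, 281.0135498046875), 85.64971923828125)
676 ((606.2250366210938, -2.4357986450195312), (286.55731201171875, 73.32523345947266), 8.168949127197266)
262 ((616.2406005859375, 37.7531623840332), (33.388736724853516, 119.38068389892578), 89.37995147705078)
[614.6  42.9  91.9] [556.5  20.5  86.3] [675.9  54.8  96. ]
red_jar ((584.8433837890625, 158.9665069580078), 18.043333053588867) [584.4 158.9  62.1]
blue_jar ((522.546875, -196.84381103515625), 17.693113327026367) [ 522.2 -196.4  185.9]
green_jar ((645.9009399414062, -213.18492126464844), 18.88668441772461) [ 645.3 -212.9  185.8]
```

The top picture shows the front of the unit facing left (+y). The red jar is at (223,190) in front of the handle (270,175). The blue jar is at (380,212) and the green at (385,157), with the empty place between them. The scene view agrees. Next I'll plan the jar pick.

```bash
cat >> h.py <<'E'
C=np.array([600.3,-188.4]); F=np.array([.0758,.9971]); S=np.array([.9971,-.0758])
def R_tool(ydir,lean=0):
    """tool y along ydir (horizontal); z down, leaned by deg about y"""
    y=np.array([*ydir,0.]);y/=np.linalg.norm(y);z=np.array([0,0,-1.]);x=np.cross(y,z)
    return np.stack([x,y,z],1)@Rn.from_euler("y",lean,degrees=True).as_matrix()
def go(pos,R,st=None):
    s=st or readout.read_state();R0=Rn.from_rotvec(s["eef_rot"]).as_matrix()
    print("lin",np.round(R0.T@(np.array(pos)-s["tool_pos"])/1000,4),"ang",np.round(Rn.from_matrix(R0.T@R).as_rotvec(degrees=True),1))
E
python3 - <<'E'
from h import *
s=readout.read_state();print(Rn.from_rotvec(s["eef_rot"]).as_matrix())
for sg in(1,-1):
  R=R_tool(sg*np.array([.131,.991])); go([584.8,159,231],R)
E
```

```text
[[-0.9  0.4 -0. ]
 [ 0.4  0.9  0. ]
 [ 0.   0.  -1. ]]
lin [-0.5 -0.3  0. ] ang [  0.   -0.  -18.1]
lin [-0.5 -0.3  0. ] ang [ -0.   -0.  161.9]
```

```bash
sed -i 's|/1000,4),"ang"|/1000,4).tolist(),"ang"|; s|degrees=True),1))$|degrees=True),1).tolist())|' h.py
python3 - <<'E'
from h import *
R=R_tool([.131,.991]); go([584.8,159,231],R);go([584.8,159,21],R)
E
```

```text
lin [-0.4587, -0.254, 0.0003] ang [0.0, -0.0, -18.1]
lin [-0.4587, -0.254, 0.2103] ang [0.0, -0.0, -18.1]
```

Request:
{"api": "jog_arm", "payload": {"series": [{"linear": [-0.04,-0.022,0],"angular": [0,0,-3],"hand": 0.085},{"linear": [-0.08,-0.044,0],"angular": [0,0,-7],"hand": 0.085},{"linear": [-0.12,-0.066,0],"angular": [0,0,-11],"hand": 0.085},{"linear": [-0.16,-0.089,0],"angular": [0,0,-15],"hand": 0.085},{"linear": [-0.2,-0.111,0],"angular": [0,0,-18.1],"hand": 0.085},{"linear": [-0.24,-0.133,0],"angular": [0,0,-18.1],"hand": 0.085},{"linear": [-0.28,-0.155,0],"angular": [0,0,-18.1],"hand": 0.085},{"linear": [-0.31,-0.172,0],"angular": [0,0,-18.1],"hand": 0.085}]}}

```text
clock: 1.95
tool_pos: [488.1, 294.0, 231.5]
eef_rot: [0.21, 3.133, -0.001]
contact_force: [-0.3, 0.4, 0.6]
opening: 84.9
grasp_force: 0.0
```

Run:
```python
from h import *
R=R_tool([.131,.991]); go([584.8,159,120],R);go([584.8,159,21],R)
```

```text
lin [-0.1137, -0.1208, 0.1117] ang [-0.0, 0.1, -0.1]
lin [-0.1136, -0.1207, 0.2107] ang [-0.0, 0.1, -0.1]
```

Request:
{"api": "jog_arm", "payload": {"series": [{"linear": [-0.03,-0.032,0.015],"angular": [0,0,0],"hand": 0.085},{"linear": [-0.06,-0.064,0.03],"angular": [0,0,0],"hand": 0.085},{"linear": [-0.09,-0.096,0.05],"angular": [0,0,0],"hand": 0.085},{"linear": [-0.1137,-0.1208,0.075],"angular": [0,0,0],"hand": 0.085},{"linear": [-0.1137,-0.1208,0.1],"angular": [0,0,0],"hand": 0.085},{"linear": [-0.1137,-0.1208,0.1117],"angular": [0,0,0],"hand": 0.085},{"linear": [-0.1137,-0.1208,0.1117],"angular": [0,0,0],"hand": 0.085}]}}

```text
clock: 2.65
tool_pos: [581.4, 163.1, 118.0]
eef_rot: [-0.204, -3.131, 0.001]
contact_force: [0.2, 0.0, -0.5]
opening: 84.9
grasp_force: 0.0
```

Run:
```python
from h import *
R=R_tool([.131,.991]); print(readout.read_state()["tool_pos"]);go([584.8,159,21],R)
p=snapshot("top");W,ok=cloud(p)
s=readout.read_state();w=snapshot("wrist");save(w,"w1.png");Ww,okw=cloud(w,s)
for m in masks_of("red_jar",w)[:1]:
    P=Ww[m["mask"]&okw];P=P[P[:,2]>55];print(m["conf"],cv2.minEnclosingCircle(P[:,:2].astype(np.float32)),P.mean(0))
```

```text
[581.4 163.1 118. ]
lin [-0.0043, -0.0036, 0.097] ang [-0.0, -0.2, 0.1]
0.92 ((581.574462890625, 160.7086944580078), 18.425907135009766) [579.9 160.7  62.1]
```

Request:
{"api": "jog_arm", "payload": {"series": [{"linear": [-0.002,-0.003,0.025],"angular": [0,0,0],"hand": 0.085},{"linear": [-0.002,-0.003,0.05],"angular": [0,0,0],"hand": 0.085},{"linear": [-0.002,-0.003,0.075],"angular": [0,0,0],"hand": 0.085},{"linear": [-0.002,-0.003,0.096],"angular": [0,0,0],"hand": 0.085},{"linear": [-0.002,-0.003,0.096],"angular": [0,0,0],"hand": 0.03},{"linear": [-0.002,-0.003,0.096],"angular": [0,0,0],"hand": 0.03},{"linear": [-0.002,-0.003,0.096],"angular": [0,0,0],"hand": 0.03},{"linear": [-0.002,-0.003,0.096],"angular": [0,0,0],"hand": 0.03}]}}

```text
clock: 3.6
tool_pos: [585.9, 160.0, 26.0]
eef_rot: [0.205, 3.132, 0.002]
contact_force: [-1.6, 0.2, 6.3]
opening: 36.1
grasp_force: 59.4
```

Run:
```python
from h import *
R=R_tool([.131,.991]); print(readout.read_state()["tool_pos"])
go([584,160,260],R);go([584,-205,260],R)
```

```text
[585.9 160.   26. ]
lin [0.0012, 0.0001, -0.234] ang [0.1, 0.2, 0.0]
lin [-0.0463, -0.3618, -0.2344] ang [0.1, 0.2, 0.0]
```

Request:
{"api": "jog_arm", "payload": {"series": [{"linear": [0,0,-0.03],"angular": [0,0,0],"hand": 0.03},{"linear": [0,0,-0.065],"angular": [0,0,0],"hand": 0.03},{"linear": [0,0,-0.1],"angular": [0,0,0],"hand": 0.03},{"linear": [0,0,-0.135],"angular": [0,0,0],"hand": 0.03},{"linear": [0,0,-0.17],"angular": [0,0,0],"hand": 0.03},{"linear": [-0.002,-0.02,-0.2],"angular": [0,0,0],"hand": 0.03},{"linear": [-0.007,-0.055,-0.225],"angular": [0,0,0],"hand": 0.03},{"linear": [-0.012,-0.095,-0.235],"angular": [0,0,0],"hand": 0.03}]}}

```text
clock: 4.4
tool_pos: [585.6, 64.3, 262.9]
eef_rot: [0.2, 3.128, 0.004]
contact_force: [0.6, 0.1, -0.8]
opening: 36.4
grasp_force: 60.6
```

Run:
```python
from h import *
R=R_tool([.131,.991]); s=readout.read_state();print(s["tool_pos"],s["opening"],s["contact_force"])
go([585,-205,260],R)
```

```text
[585.6  64.3 262.9] 36.386726643454416 [ 0.6  0.1 -0.8]
lin [-0.0337, -0.2672, 0.0024] ang [0.2, 0.4, 0.2]
```

Request:
{"api": "jog_arm", "payload": {"series": [{"linear": [-0.005,-0.04,0],"angular": [0,0,0],"hand": 0.03},{"linear": [-0.01,-0.08,0],"angular": [0,0,0],"hand": 0.03},{"linear": [-0.015,-0.12,0],"angular": [0,0,0],"hand": 0.03},{"linear": [-0.02,-0.16,0],"angular": [0,0,0],"hand": 0.03},{"linear": [-0.025,-0.2,0],"angular": [0,0,0],"hand": 0.03},{"linear": [-0.03,-0.24,0],"angular": [0,0,0],"hand": 0.03},{"linear": [-0.034,-0.267,0],"angular": [0,0,0],"hand": 0.03},{"linear": [-0.034,-0.267,0.002],"angular": [0,0,0],"hand": 0.03}]}}

```text
clock: 5.2
tool_pos: [582.0, -212.3, 258.0]
eef_rot: [0.218, 3.132, -0.007]
contact_force: [0.4, -1.2, -1.3]
opening: 36.1
grasp_force: 60.6
```

Run:
```python
from h import *
R=R_tool([.131,.991]); s=readout.read_state();print(s["tool_pos"],s["opening"],s["contact_force"])
go([585.3,-204.8,152],R)
```

```text
[ 582.  -212.3  258. ] 36.13420584084821 [ 0.4 -1.2 -1.3]
lin [-0.002, 0.0084, 0.1059] ang [-0.3, 0.1, -0.4]
```

Request:
{"api": "jog_arm", "payload": {"series": [{"linear": [-0.001,0.004,0.02],"angular": [0,0,0],"hand": 0.03},{"linear": [-0.001,0.004,0.045],"angular": [0,0,0],"hand": 0.03},{"linear": [-0.001,0.004,0.07],"angular": [0,0,0],"hand": 0.03},{"linear": [-0.001,0.004,0.08],"angular": [0,0,0],"hand": 0.03},{"linear": [-0.001,0.004,0.08],"angular": [0,0,0],"hand": 0.03},{"linear": [-0.001,0.004,0.08],"angular": [0,0,0],"hand": 0.03}]}}

```text
clock: 5.8
tool_pos: [585.3, -201.6, 177.8]
eef_rot: [0.205, 3.133, -0.0]
contact_force: [-0.2, 0.1, -0.5]
opening: 36.6
grasp_force: 60.6
```

Run:
```python
from h import *
R=R_tool([.131,.991]); s=readout.read_state();print(s["tool_pos"],s["opening"],s["contact_force"])
go([585.3,-204.8,152],R)
p=snapshot("scene");save(p,"s1.png");W,ok=cloud(p)
for n in("red_jar","blue_jar","green_jar"):
    for m in masks_of(n,p)[:1]:
        P=W[m["mask"]&ok];print(n,m["conf"],m["uv"],P.min(0),np.median(P,0),P.max(0))
```

```text
[ 585.3 -201.6  177.8] 36.60802271080697 [-0.2  0.1 -0.5]
lin [-0.0004, -0.0032, 0.0258] ang [-0.0, 0.1, 0.0]
red_jar 0.93 [187.3, 194.7] [ 271.1 -312.6   -2.5] [ 597.9 -201.6  188.8] [ 604.4 -184.3  224.7]
blue_jar 0.44 [197.8, 194.0] [ 470.6 -195.9  119.5] [ 533.1 -184.3  140.3] [ 593.8 -171.7  200.7]
green_jar 0.89 [178.6, 219.9] [ 591.4 -229.7  121. ] [ 658.4 -209.4  160.4] [ 666.5 -194.6  186.5]
```

View pics/s1.png

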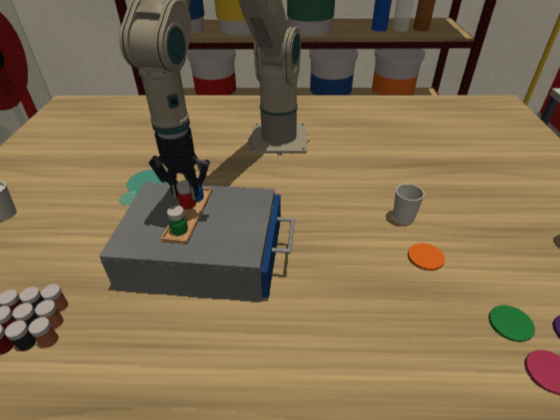

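The red jar hangs upright at (187,195) over the middle place, between green (178,220) and blue. I'll lower it now.

Request:
{"api": "jog_arm", "payload": {"series": [{"linear": [0,-0.003,0.006],"angular": [0,0,0],"hand": 0.03},{"linear": [0,-0.003,0.013],"angular": [0,0,0],"hand": 0.03},{"linear": [0,-0.003,0.02],"angular": [0,0,0],"hand": 0.03},{"linear": [0,-0.003,0.024],"angular": [0,0,0],"hand": 0.03},{"linear": [0,-0.003,0.027],"angular": [0,0,0],"hand": 0.03},{"linear": [0,-0.003,0.027],"angular": [0,0,0],"hand": 0.03}]}}

```text
clock: 6.6
tool_pos: [583.7, -204.6, 150.1]
eef_rot: [-0.205, -3.134, -0.0]
contact_force: [-2.9, 0.6, 5.6]
opening: 36.1
grasp_force: 61.2
```

Run:
```python
from h import *
s=readout.read_state();print(s["tool_pos"],s["opening"],s["contact_force"])
go([585.3,-204.8,150],R_tool([.131,.991]))
p=snapshot("scene");W,ok=cloud(p)
for n in("red_jar","blue_jar","green_jar"):
    for m in masks_of(n,p)[:1]:
        P=W[m["mask"]&ok];print(n,m["conf"],m["uv"],P.min(0),np.median(P,0),P.max(0))
```

```text
[ 583.7 -204.6  150.1] 36.116138913903725 [-2.9  0.6  5.6]
lin [-0.0016, -0.0, 0.0001] ang [0.0, -0.1, 0.0]
red_jar 0.62 [187.3, 202.9] [ 476.5 -252.8  116.6] [ 595.9 -203.3  163.3] [ 637.6 -184.   200.9]
green_jar 0.85 [176.6, 219.8] [ 595.6 -241.7  121.8] [ 657.8 -211.1  161.4] [ 666.8 -195.   185.9]
```

Seated, with 5.6 N of contact. Releasing and rising.

Request:
{"api": "jog_arm", "payload": {"series": [{"linear": [0,0,0],"angular": [0,0,0],"hand": 0.05},{"linear": [0,0,0],"angular": [0,0,0],"hand": 0.07},{"linear": [0,0,0],"angular": [0,0,0],"hand": 0.085},{"linear": [0,0,-0.02],"angular": [0,0,0],"hand": 0.085},{"linear": [0,0,-0.05],"angular": [0,0,0],"hand": 0.085},{"linear": [0,0,-0.085],"angular": [0,0,0],"hand": 0.085},{"linear": [0,0,-0.12],"angular": [0,0,0],"hand": 0.085},{"linear": [0,0.02,-0.13],"angular": [0,0,0],"hand": 0.085}]}}

```text
clock: 7.6
tool_pos: [588.1, -189.1, 283.7]
eef_rot: [0.213, 3.128, -0.007]
contact_force: [0.3, 0.0, 0.6]
opening: 84.7
grasp_force: 0.0
```

Run:
```python
from h import *
s=readout.read_state();print(s["tool_pos"],s["opening"],s["contact_force"])
p=snapshot("wrist");W,ok=cloud(p,s)
for n in("red_jar","blue_jar","green_jar"):
    for m in masks_of(n,p)[:1]:
        P=W[m["mask"]&ok];P=P[abs(P[:,2]-186)<6];print(n,m["conf"],m["uv"],P.mean(0),cv2.minEnclosingCircle(P[:,:2].astype(np.float32)))
p=snapshot("scene");W,ok=cloud(p)
for n in("red_jar","blue_jar","green_jar"):
    for m in masks_of(n,p)[:1]:
        P=W[m["mask"]&ok];print(n,m["conf"],m["uv"],P.min(0),np.median(P,0),P.max(0))
H=C+236*F;print(H)
go([*H,200],R_tool(F));go([*H,69],R_tool(F))
```

```text
[ 588.1 -189.1  283.7] 84.73381252828527 [0.3 0.  0.6]
red_jar 0.62 [263.8, 201.4] [ 578.4 -203.4  186.1] ((579.4971923828125, -203.638427734375), 18.376781463623047)
blue_jar 0.64 [260.2, 128.5] [ 519.8 -196.4  186.3] ((520.2000732421875, -196.58511352539062), 18.274986267089844)
green_jar 0.73 [264.9, 260.5] [ 641.1 -211.8  186. ] ((642.8541870117188, -212.2477569580078), 18.325197219848633)
red_jar 0.69 [188.8, 201.8] [ 541.6 -223.7  121.3] [ 594.  -200.5  164.4] [ 603.9 -186.3  185.9]
blue_jar 0.75 [194.3, 183.2] [ 296.6 -245.2   -3.3] [ 534.4 -192.7  168.9] [ 580.4 -179.8  186.3]
green_jar 0.55 [175.6, 221.9] [ 586.9 -259.8  117.2] [ 657.8 -210.9  160.9] [ 667.3 -194.9  186.6]
[618.2  46.9]
lin [-0.0016, 0.235, 0.0781] ang [-0.0, -0.1, -3.2]
lin [-0.0019, 0.235, 0.2091] ang [-0.0, -0.1, -3.2]
```

The red jar is within 2 mm of the middle place and at full depth. On to the handle.

Request:
{"api": "jog_arm", "payload": {"series": [{"linear": [0,0.04,0],"angular": [0,0,-1],"hand": 0.06},{"linear": [0,0.08,0],"angular": [0,0,-2],"hand": 0.04},{"linear": [0,0.12,0],"angular": [0,0,-3.2],"hand": 0.032},{"linear": [-0.001,0.16,0],"angular": [0,0,-3.2],"hand": 0.032},{"linear": [-0.001,0.2,0.01],"angular": [0,0,-3.2],"hand": 0.032},{"linear": [-0.002,0.23,0.04],"angular": [0,0,-3.2],"hand": 0.032},{"linear": [-0.002,0.235,0.075],"angular": [0,0,-3.2],"hand": 0.032},{"linear": [-0.002,0.235,0.075],"angular": [0,0,-3.2],"hand": 0.032}]}}

```text
clock: 8.8
tool_pos: [615.6, 48.9, 199.4]
eef_rot: [-0.113, -3.129, 0.002]
contact_force: [-0.8, -0.9, 0.0]
opening: 32.2
grasp_force: 0.0
```

Run:
```python
from h import *
s=readout.read_state();print(s["tool_pos"],s["opening"],s["contact_force"])
p=snapshot("wrist");save(p,"w2.png");W,ok=cloud(p,s)
D=(W[...,:2]-C);q=D@F;l=D@S
m=ok&(abs(W[...,2]-92)<4)&(abs(l)<40)&(q>215)
print("bar",m.sum(),np.percentile(q[m],[2,50,98]),np.median(W[m][:,2]))
for a,b in((-40,-20),(-20,0),(0,20),(20,40)):
    k=m&(l>a)&(l<b);print(a,k.sum(),np.median(q[k]) if k.any() else 0)
m=ok&(abs(W[...,2]-104)<4)&(abs(l)<80)&(q>170)&(q<215);print("panel",m.sum(),np.percentile(q[m],[2,50,98]))
H=C+236*F;go([*H,69],R_tool(F))
```

```text
[615.6  48.9 199.4] 32.15907285424076 [-0.8 -0.9  0. ]
bar 1067 [232.5 237.6 242. ] 92.50000925047243
-40 289 236.78217114086752
-20 271 237.59519202095086
0 263 236.8064664171712
20 244 237.67087544512384
panel 2985 [183.  190.4 197.4]
lin [-0.0016, 0.0, 0.133] ang [-0.1, -0.4, 0.1]
```

View pics/w2.png

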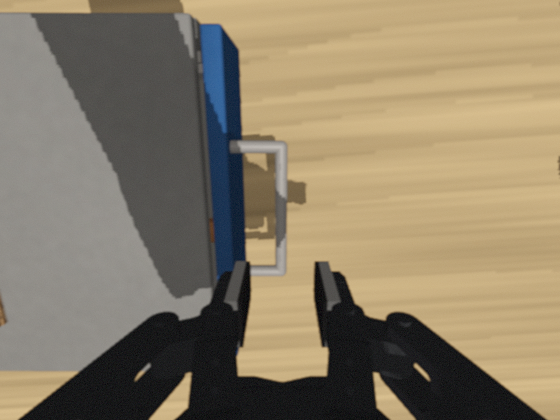

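The wrist view shows the steel bar at column 281, between the fingers (240 and 325). The chest frame agrees to about 1 mm. I'll descend and grip.

Request:
{"api": "jog_arm", "payload": {"series": [{"linear": [-0.001,0,0.03],"angular": [0,0,0],"hand": 0.032},{"linear": [-0.001,0,0.06],"angular": [0,0,0],"hand": 0.032},{"linear": [-0.001,0,0.09],"angular": [0,0,0],"hand": 0.032},{"linear": [-0.001,0,0.115],"angular": [0,0,0],"hand": 0.032},{"linear": [-0.001,0,0.131],"angular": [0,0,0],"hand": 0.032},{"linear": [-0.001,0,0.131],"angular": [0,0,0],"hand": 0.032},{"linear": [-0.001,0,0.131],"angular": [0,0,0],"hand": 0.002},{"linear": [-0.001,0,0.131],"angular": [0,0,0],"hand": 0.002}]}}

```text
clock: 9.65
tool_pos: [622.1, 48.1, 75.7]
eef_rot: [0.119, 3.136, 0.002]
contact_force: [0.1, -0.5, 0.7]
opening: 7.7
grasp_force: 58.5
```

Run:
```python
from h import *
s=readout.read_state();print(s["tool_pos"],s["opening"],s["grasp_force"],s["contact_force"])
go(s["tool_pos"]+215*np.array([*F,0]),R_tool(F))
```

```text
[622.1  48.1  75.7] 7.690547601401948 58.52733135223389 [ 0.1 -0.5  0.7]
lin [-0.0, 0.215, 0.0003] ang [0.1, 0.2, 0.0]
```

Request:
{"api": "jog_arm", "payload": {"series": [{"linear": [0,0.012,0],"angular": [0,0,0],"hand": 0.002},{"linear": [0,0.04,0],"angular": [0,0,0],"hand": 0.002},{"linear": [0,0.07,0],"angular": [0,0,0],"hand": 0.002},{"linear": [0,0.1,0],"angular": [0,0,0],"hand": 0.002},{"linear": [0,0.13,0],"angular": [0,0,0],"hand": 0.002},{"linear": [0,0.16,0],"angular": [0,0,0],"hand": 0.002},{"linear": [0,0.188,0],"angular": [0,0,0],"hand": 0.002},{"linear": [0,0.203,0],"angular": [0,0,0],"hand": 0.002}]}}

```text
clock: 10.45
tool_pos: [637.7, 254.4, 75.7]
eef_rot: [0.113, 3.134, 0.005]
contact_force: [2.3, -1.6, 5.7]
opening: 7.7
grasp_force: 59.8
```

Request:
{"api": "jog_arm", "payload": {"series": [{"linear": [0,0.003,0],"angular": [0,0,0],"hand": 0.002},{"linear": [0,0.006,0],"angular": [0,0,0],"hand": 0.002},{"linear": [0,0.006,0],"angular": [0,0,0],"hand": 0.002},{"linear": [0,0.006,0],"angular": [0,0,0],"hand": 0.002}]}}

```text
clock: 10.85
tool_pos: [637.9, 257.0, 75.6]
eef_rot: [0.118, 3.135, 0.004]
contact_force: [2.3, 0.5, 6.3]
opening: 7.7
grasp_force: 60.2
```

Run:
```python
from h import *
s=readout.read_state();print(s["tool_pos"],s["opening"],s["grasp_force"],s["contact_force"], (s["tool_pos"][:2]-C)@F)
```

```text
[637.9 257.   75.6] 7.690255806550935 60.2095091342926 [2.3 0.5 6.3] 446.97396992184173
```

Request:
{"api": "jog_arm", "payload": {"series": [{"linear": [0,0,0],"angular": [0,0,0],"hand": 0.032},{"linear": [0,0,0],"angular": [0,0,0],"hand": 0.032},{"linear": [0,0,-0.03],"angular": [0,0,0],"hand": 0.032},{"linear": [0,0,-0.07],"angular": [0,0,0],"hand": 0.032},{"linear": [0,0,-0.11],"angular": [0,0,0],"hand": 0.04},{"linear": [0,0,-0.15],"angular": [0,0,0],"hand": 0.05},{"linear": [0,-0.03,-0.19],"angular": [0,0,0],"hand": 0.055},{"linear": [0,-0.06,-0.23],"angular": [0,0,0],"hand": 0.055}]}}

```text
clock: 11.65
tool_pos: [630.0, 196.3, 304.3]
eef_rot: [-0.114, -3.137, 0.001]
contact_force: [0.7, -0.6, -0.1]
opening: 55.1
grasp_force: 0.0
```

Request:
{"api": "jog_arm", "payload": {"series": [{"linear": [0,-0.03,0],"angular": [0,0,0],"hand": 0.055},{"linear": [0,-0.06,0],"angular": [0,0,0],"hand": 0.055},{"linear": [0,-0.06,0],"angular": [0,0,0],"hand": 0.055},{"linear": [0,-0.06,0],"angular": [0,0,0],"hand": 0.055}]}}

```text
clock: 12.05
tool_pos: [626.3, 135.6, 303.1]
eef_rot: [-0.121, -3.137, 0.0]
contact_force: [0.2, 0.2, -0.7]
opening: 55.2
grasp_force: 0.0
```

Run:
```python
from h import *
s=readout.read_state();print(s["tool_pos"],s["opening"])
w=snapshot("wrist");save(w,"w3.png");t=snapshot("top");sc=snapshot("scene")
for nm,p in(("w",w),("t",t),("s",sc)):
    W,ok=cloud(p,s)
    D=W[...,:2]-C;q=D@F;l=D@S
    for n in("paddle","drawer"):
      for m in masks_of(n,p)[:2]:
        k=m["mask"]&ok
        if n=="paddle": k&=(W[...,2]<60)
        print(nm,n,round(m["conf"],2),m["uv"],k.sum(),"q",np.percentile(q[k],[1,50,99]),"l",np.percentile(l[k],[1,50,99]),"z",np.percentile(W[k][:,2],[2,50,98]))
        if n=="paddle" and k.sum()>50: print(cv2.minAreaRect(np.stack([q[k],l[k]],1).astype(np.float32)))
```

```text
[626.3 135.6 303.1] 55.20919580474727
w paddle 0.87 [212.7, 191.8] 4212 q [149.2 233.8 380.2] l [-5.6 25.9 46.5] z [23.6 32.7 39.6]
((265.395263671875, 27.3218994140625), (243.107421875, 52.63078689575195), 4.32828950881958)
w drawer 0.82 [260.7, 152.6] 38414 q [146.6 299.3 446.6] l [-127.8  -26.2  110.2] z [ 18.7  20.9 104.8]
t paddle 0.78 [278.2, 167.8] 533 q [181.4 215.4 279.1] l [-0.7 27.1 50.4] z [23.7 33.1 42. ]
((230.45880126953125, 27.417003631591797), (102.79424285888672, 53.36496353149414), 3.1815340518951416)
t drawer 0.55 [274.9, 163.0] 2894 q [180.6 225.1 443.4] l [-115.9   44.   114.1] z [15.1 21.1 82.5]
s paddle 0.71 [297.3, 259.7] 1056 q [167.2 258.1 376.9] l [-1.9 37.3 51. ] z [19.7 31.2 37.7]
((272.6858825683594, 25.32184600830078), (216.044189453125, 64.67710876464844), 4.0847649574279785)
s paddle 0.54 [317.9, 247.4] 5477 q [168.7 289.5 397.8] l [-113.8  -32.4  136.1] z [14.3 18.9 58. ]
((317.299072265625, -67.65353393554688), (415.7412109375, 307.82269287109375), 89.57439422607422)
s drawer 0.89 [319.8, 245.0] 7519 q [170.6 303.9 440.1] l [-114.9  -22.8  136.4] z [ 15.1  30.2 102.4]
```

View pics/w3.png

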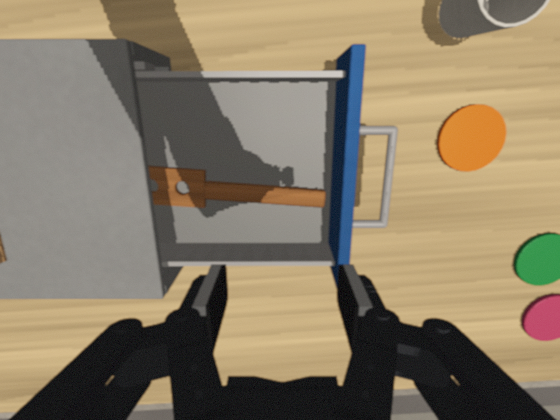

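The wrist view shows the paddle in the gap. Its handle end is at (327,198) near the drawer front, the blade junction is at (206,187), and the blade is still under the top panel. I'll fit the handle axis.

Run:
```python
from h import *
s=readout.read_state()
w=snapshot("wrist");W,ok=cloud(w,s);D=W[...,:2]-C;q=D@F;l=D@S
m=masks_of("paddle",w)[0]["mask"]&ok&(W[...,2]>33)&(W[...,2]<44)
k=m&(q>225)&(l<60)&(l>-30)
Q=[];
for a in range(230,385,15):
    kk=k&(q>=a)&(q<a+15);
    if kk.sum()>10: lo,hi=np.percentile(l[kk],[3,97]);Q.append((a+7,(lo+hi)/2,hi-lo,np.median(W[kk][:,2])))
Q=np.array(Q);print(Q);c=np.polyfit(Q[:,0],Q[:,1],1);print(c)
print("qmax",np.percentile(q[k],[99,99.8]),"wall l",)
```

```text
[[237.   24.6  21.9  38. ]
 [252.   25.9  21.5  38.1]
 [267.   27.1  22.   38.1]
 [282.   28.3  22.7  38.1]
 [297.   29.6  22.5  37.9]
 [312.   30.5  22.1  37.9]
 [327.   31.6  21.8  38. ]
 [342.   32.8  21.9  38.2]
 [357.   34.1  22.2  38.1]
 [372.   35.5  22.6  38.1]
 [387.   35.2  18.2  36.9]]
[0.1 7.1]
qmax [381.1 382.9] wall l
```

```bash
cat >> h.py <<'E'
P0=np.array([.1563,.991]);P0/=np.linalg.norm(P0);SP=np.array([P0[1],-P0[0]])
def gp(q): return C+q*F+(24.6+.0807*(q-237))*S
E
python3 - <<'E'
from h import *
s=readout.read_state();print(s["joint_pos"].round(2).tolist(),s["tool_pos"])
for sg in(1,-1):
    R=R_tool(sg*SP,-20*sg);print(R)
    pos=np.array([*gp(258),27]);go(pos-100*R[:,2],R);go(pos,R)
    R=R_tool(sg*SP);go([*gp(290),303],R)
E
```

```text
[-0.25, 0.55, -0.01, 1.45, 0.01, 1.14, 1.23] [627.  136.7 303.5]
[[ 0.1  1.  -0.1]
 [ 0.9 -0.2 -0.3]
 [-0.3  0.  -0.9]]
lin [-0.027, -0.0342, 0.1825] ang [16.5, -15.2, 93.6]
lin [-0.0243, -0.0683, 0.2765] ang [16.5, -15.2, 93.6]
lin [-0.0268, -0.0363, 0.0005] ang [-0.0, -0.0, 94.7]
[[-0.1 -1.  -0.1]
 [-0.9  0.2 -0.3]
 [ 0.3  0.  -0.9]]
lin [-0.027, -0.0342, 0.1825] ang [14.9, 16.1, -84.4]
lin [-0.0243, -0.0683, 0.2765] ang [14.9, 16.1, -84.4]
lin [-0.0268, -0.0363, 0.0005] ang [0.0, -0.0, -85.3]
```

Request:
{"api": "jog_arm", "payload": {"series": [{"linear": [-0.003,-0.004,0],"angular": [0,0,8],"hand": 0.055},{"linear": [-0.006,-0.009,0],"angular": [0,0,16],"hand": 0.055},{"linear": [-0.01,-0.014,0],"angular": [0,0,24],"hand": 0.055},{"linear": [-0.014,-0.018,0],"angular": [0,0,32],"hand": 0.055},{"linear": [-0.018,-0.023,0],"angular": [0,0,40],"hand": 0.055},{"linear": [-0.022,-0.028,0],"angular": [0,0,48],"hand": 0.055},{"linear": [-0.025,-0.032,0],"angular": [0,0,56],"hand": 0.055},{"linear": [-0.027,-0.036,0],"angular": [0,0,64],"hand": 0.055}]}}

```text
clock: 13.4
tool_pos: [651.4, 98.5, 303.6]
eef_rot: [-1.771, -2.595, -0.0]
contact_force: [0.1, 0.4, 0.1]
opening: 54.7
grasp_force: 0.0
```

Run:
```python
from h import *
s=readout.read_state();print(s["joint_pos"].round(2).tolist(),s["tool_pos"])
R=R_tool(SP,-20)
pos=np.array([*gp(258),27]);go(pos-140*R[:,2],R)
```

```text
[-0.35, 0.59, 0.28, 1.4, -0.17, 1.17, 0.32] [651.4  98.5 303.6]
lin [0.0139, 0.0077, 0.145] ang [5.3, -19.5, 30.0]
```

Request:
{"api": "jog_arm", "payload": {"series": [{"linear": [0.002,0.001,0.02],"angular": [1,-3.3,5],"hand": 0.055},{"linear": [0.004,0.002,0.04],"angular": [2,-6.5,10],"hand": 0.055},{"linear": [0.006,0.003,0.06],"angular": [2.7,-9.7,15],"hand": 0.055},{"linear": [0.009,0.005,0.08],"angular": [3.5,-13,20],"hand": 0.055},{"linear": [0.012,0.006,0.1],"angular": [4.4,-16.2,25],"hand": 0.055},{"linear": [0.014,0.008,0.12],"angular": [5.3,-19.5,30],"hand": 0.055},{"linear": [0.014,0.008,0.14],"angular": [5.3,-19.5,30],"hand": 0.055},{"linear": [0.014,0.008,0.145],"angular": [5.3,-19.5,30],"hand": 0.055}]}}

```text
clock: 14.2
tool_pos: [651.9, 115.8, 155.5]
eef_rot: [2.189, 1.888, -0.392]
contact_force: [-0.1, 0.3, -0.6]
opening: 55.3
grasp_force: 0.0
```

Request:
{"api": "jog_arm", "payload": {"series": [{"linear": [0,0,0],"angular": [0,0,0],"hand": 0.055},{"linear": [0,0,0],"angular": [0,0,0],"hand": 0.055}]}}

```text
clock: 14.4
tool_pos: [654.2, 113.7, 160.0]
eef_rot: [2.192, 1.882, -0.384]
contact_force: [0.1, -0.7, -0.2]
opening: 55.2
grasp_force: 0.0
```

Run:
```python
from h import *
s=readout.read_state();print(s["joint_pos"].round(2).tolist(),s["tool_pos"])
R=R_tool(SP,-20)
pos=np.array([*gp(258),27]);go(pos-140*R[:,2],R);go(pos,R)
w=snapshot("wrist");save(w,"w4.png");W,ok=cloud(w,s);D=W[...,:2]-C;q=D@F;l=D@S
m=masks_of("paddle",w)[0]["mask"]&ok&(W[...,2]>33)&(W[...,2]<44)
for a in range(210,390,20):
    kk=m&(q>=a)&(q<a+20)
    if kk.sum()>10: lo,hi=np.percentile(l[kk],[3,97]);print(a+10,(lo+hi)/2,hi-lo,np.median(W[kk][:,2]))
```

```text
[-0.65, 0.87, 0.54, 1.42, -0.1, 1.07, -0.35] [654.2 113.7 160. ]
lin [0.0008, -0.0008, 0.0012] ang [0.2, -0.1, 0.2]
lin [0.0006, -0.0012, 0.1412] ang [0.2, -0.1, 0.2]Traceback (most recent call last):
  File "<stdin>", line 6, in <module>
IndexError: list index out of range
```

View pics/w4.png

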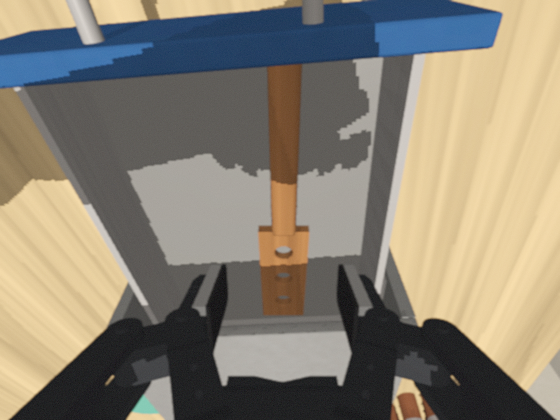

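The handle sits midway between the fingers at column 284, with its blade end at the top-panel edge. I'll descend most of the way.

Request:
{"api": "jog_arm", "payload": {"series": [{"linear": [0,-0.001,0.025],"angular": [0,0,0],"hand": 0.055},{"linear": [0,-0.001,0.05],"angular": [0,0,0],"hand": 0.055},{"linear": [0,-0.001,0.075],"angular": [0,0,0],"hand": 0.055},{"linear": [0,-0.001,0.1],"angular": [0,0,0],"hand": 0.055},{"linear": [0,-0.001,0.12],"angular": [0,0,0],"hand": 0.055},{"linear": [0,-0.001,0.13],"angular": [0,0,0],"hand": 0.055},{"linear": [0,-0.001,0.13],"angular": [0,0,0],"hand": 0.055},{"linear": [0,-0.001,0.13],"angular": [0,0,0],"hand": 0.055}]}}

```text
clock: 15.3
tool_pos: [646.8, 71.1, 37.5]
eef_rot: [2.191, 1.884, -0.383]
contact_force: [-0.1, 0.3, -0.2]
opening: 54.9
grasp_force: 0.0
```

Run:
```python
from h import *
s=readout.read_state();print(s["tool_pos"],s["contact_force"],(s["tool_pos"][:2]-C)@F)
R=R_tool(SP,-20)
pos=np.array([*gp(258),27]);go(pos,R)
```

```text
[646.8  71.1  37.5] [-0.1  0.3 -0.2] 262.26334704460146
lin [-0.0004, -0.0001, 0.0114] ang [0.2, -0.1, 0.3]
```

Request:
{"api": "jog_arm", "payload": {"series": [{"linear": [0,0,0.006],"angular": [0,0,0],"hand": 0.055},{"linear": [0,0,0.0115],"angular": [0,0,0],"hand": 0.055},{"linear": [0,0,0.0115],"angular": [0,0,0],"hand": 0.055},{"linear": [0,0,0.0115],"angular": [0,0,0],"hand": 0.015},{"linear": [0,0,0.0115],"angular": [0,0,0],"hand": 0.015},{"linear": [0,0,0.0115],"angular": [0,0,0],"hand": 0.015},{"linear": [0,0,0.0115],"angular": [0,0,0],"hand": 0.015}]}}

```text
clock: 16.0
tool_pos: [645.8, 67.0, 26.1]
eef_rot: [2.19, 1.884, -0.385]
contact_force: [0.7, 0.4, 3.0]
opening: 22.5
grasp_force: 60.6
```

Run:
```python
from h import *
s=readout.read_state();print(s["tool_pos"],s["contact_force"],(s["tool_pos"][:2]-C)@F,s["joint_pos"].round(2).tolist())
p3=np.array([*P0,0]);z3=np.array([0,0,1.])
tip=np.array([*gp(72.5),20]);t0=np.array(s["tool_pos"])
d=(t0-tip)@p3;h=(t0-tip)[2];print("d,h",d,h)
for th in(10,20,30):
    c,sn=np.cos(np.radians(th)),np.sin(np.radians(th))
    tp=tip+np.array([0,0,6+th*.2])+ (t0-tip-d*p3-h*z3)+ d*(c*p3+sn*z3)+h*(c*z3-sn*p3)
    print(th,tp,end=" ");go(tp,R_tool(SP,-20+th))
```

```text
[645.8  67.   26.1] [0.7 0.4 3. ] 258.0659729514455 [-0.57, 1.02, 0.49, 1.54, -0.13, 0.79, -0.32]
d,h 186.1524193088601 6.142281632028819
10 [645.2  63.1  66.4] lin [-0.0174, 0.0, -0.0365] ang [0.1, 10.0, 0.3]
20 [643.7  53.8  99.4] lin [-0.0375, -0.0, -0.0643] ang [0.1, 20.0, 0.4]
30 [641.4  39.3 130.4] lin [-0.0619, -0.0001, -0.0884] ang [0.1, 30.0, 0.4]
```

Gripped at 22.5 mm. The 30° tilt would leave little room under the panel, so I'll use 24°.

Run:
```python
from h import *
s=readout.read_state()
p3=np.array([*P0,0]);z3=np.array([0,0,1.]);d,h=186.15,6.14;t0=np.array(s["tool_pos"])
for i,th in enumerate((3,6,9,12,15,18,21,24)):
    c,sn=np.cos(np.radians(th)),np.sin(np.radians(th))
    lift=min(4,2+i)
    go(t0+lift*z3+ d*((c-1)*p3+sn*z3)+h*((c-1)*z3-sn*p3),R_tool(SP,-20+th))
```

```text
lin [-0.0045, 0.0, -0.0108] ang [0.2, 3.0, 0.3]
lin [-0.0092, 0.0, -0.0205] ang [0.1, 6.0, 0.3]
lin [-0.0143, 0.0, -0.0299] ang [0.1, 9.0, 0.3]
lin [-0.0196, -0.0, -0.0382] ang [0.1, 12.0, 0.3]
lin [-0.0252, -0.0, -0.0461] ang [0.1, 15.0, 0.3]
lin [-0.0312, -0.0, -0.0538] ang [0.1, 18.0, 0.3]
lin [-0.0377, -0.0, -0.0611] ang [0.1, 21.0, 0.4]
lin [-0.0445, -0.0001, -0.0681] ang [0.1, 24.0, 0.4]
```

Request:
{"api": "jog_arm", "payload": {"series": [{"linear": [-0.0045,0,-0.011],"angular": [0,3,0],"hand": 0.015},{"linear": [-0.009,0,-0.0205],"angular": [0,6,0],"hand": 0.015},{"linear": [-0.014,0,-0.03],"angular": [0,9,0],"hand": 0.015},{"linear": [-0.0195,0,-0.038],"angular": [0,12,0],"hand": 0.015},{"linear": [-0.025,0,-0.046],"angular": [0,15,0],"hand": 0.015},{"linear": [-0.031,0,-0.054],"angular": [0,18,0],"hand": 0.015},{"linear": [-0.0375,0,-0.061],"angular": [0,21,0],"hand": 0.015},{"linear": [-0.0445,0,-0.068],"angular": [0,24,0],"hand": 0.015}]}}

```text
clock: 16.8
tool_pos: [642.1, 48.4, 105.0]
eef_rot: [-2.345, -2.017, -0.084]
contact_force: [0.2, -0.9, -1.5]
opening: 22.3
grasp_force: 60.1
```

Request:
{"api": "jog_arm", "payload": {"series": [{"linear": [0,0,0],"angular": [0,0,0],"hand": 0.015},{"linear": [0,0,0],"angular": [0,0,0],"hand": 0.015}]}}

```text
clock: 17.0
tool_pos: [642.3, 48.2, 104.5]
eef_rot: [-2.348, -2.016, -0.081]
contact_force: [-1.0, 0.2, -1.5]
opening: 22.2
grasp_force: 60.1
```

Run:
```python
from h import *
s=readout.read_state();print(s["tool_pos"],s["contact_force"],s["opening"])
p=snapshot("scene");save(p,"s2.png");W,ok=cloud(p);D=W[...,:2]-C;q=D@F
for m in masks_of("paddle",p)[:1]:
    k=m["mask"]&ok;print(m["conf"],m["uv"],k.sum())
    for a in range(160,400,20):
        kk=k&(q>=a)&(q<a+20)
        if kk.sum()>5:print(a+10,np.percentile(W[kk][:,2],[5,50,95]))
R=R_tool(SP,4);u=np.array([*P0*np.cos(np.radians(24)),np.sin(np.radians(24))])
t=np.array(s["tool_pos"]);go(t+150*u,R);go(t+150*u+[0,0,110],R)
```

```text
[642.3  48.2 104.5] [-1.   0.2 -1.5] 22.2486396664717
0.92 [306.4, 233.0] 800
170 [61.2 78.1 82.3]
190 [78.6 84.5 94.9]
210 [ 85.6  99.6 106.6]
230 [ 98.7 104.7 108.6]
250 [107.8 119.8 124.9]
270 [114.1 127.2 134.4]
290 [124.7 137.  142.7]
310 [132.3 145.6 151. ]
330 [140.5 154.1 160.7]
350 [144.9 158.  163.7]
lin [0.1391, 0.0016, -0.052] ang [-0.1, -0.0, 0.4]
lin [0.1468, 0.0014, -0.1617] ang [-0.1, -0.0, 0.4]
```

View pics/s2.png

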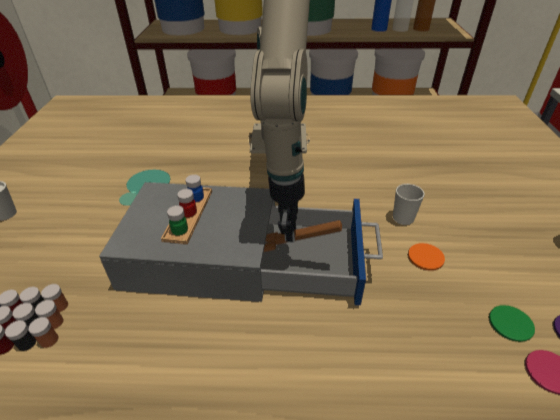

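The paddle is tilted about 24°. Its handle end is up at (340,228), above the unit's top, and the blade is still under the panel. The three jars are in line. I'll draw it out along its axis.

Request:
{"api": "jog_arm", "payload": {"series": [{"linear": [0.015,0,-0.006],"angular": [0,0,0],"hand": 0.015},{"linear": [0.035,0,-0.013],"angular": [0,0,0],"hand": 0.015},{"linear": [0.055,0,-0.021],"angular": [0,0,0],"hand": 0.015},{"linear": [0.075,0,-0.028],"angular": [0,0,0],"hand": 0.015},{"linear": [0.095,0.001,-0.036],"angular": [0,0,0],"hand": 0.015},{"linear": [0.115,0.001,-0.043],"angular": [0,0,0],"hand": 0.015},{"linear": [0.135,0.001,-0.05],"angular": [0,0,0],"hand": 0.015},{"linear": [0.145,0.001,-0.054],"angular": [0,0,0],"hand": 0.015}]}}

```text
clock: 17.9
tool_pos: [664.2, 193.3, 169.4]
eef_rot: [-2.34, -2.023, -0.085]
contact_force: [0.4, -0.1, -1.4]
opening: 22.3
grasp_force: 60.1
```

Run:
```python
from h import *
s=readout.read_state();print(s["tool_pos"],s["contact_force"],s["opening"],s["joint_pos"].round(2).tolist())
p=snapshot("scene");W,ok=cloud(p);D=W[...,:2]-C;q=D@F
for m in masks_of("paddle",p)[:1]:
    k=m["mask"]&ok;print(m["conf"],m["uv"],k.sum())
    for a in range(160,560,30):
        kk=k&(q>=a)&(q<a+30)
        if kk.sum()>5:print(a+15,np.percentile(W[kk][:,2],[5,50,95]))
R=R_tool(SP,4);t=np.array(s["tool_pos"]);go(t+[0,0,120],R)
```

```text
[664.2 193.3 169.4] [ 0.4 -0.1 -1.4] 22.323550876099198 [-0.43, 0.75, 0.25, 1.49, -0.3, 0.91, -0.21]
0.71 [334.5, 225.6] 1902
205 [93.3 96.3 99.4]
235 [ 19.4 102.1 110.7]
265 [106.1 116.8 123.8]
295 [116.  130.4 138. ]
325 [131.3 143.9 151.4]
355 [146.1 162.6 173. ]
385 [ 18.3 180.4 207.2]
415 [177.8 190.9 200.2]
445 [189.  204.7 213.6]
475 [203.1 218.  227.2]
505 [ -4.  222.4 227.8]
565 [44.1 56.  72.4]
lin [0.0101, -0.0003, -0.1197] ang [-0.0, -0.1, 0.6]
```

The blade tip is past the panel edge (q about 205, edge at 180). I'll lift straight up and hold.

Request:
{"api": "jog_arm", "payload": {"series": [{"linear": [0.002,0,-0.015],"angular": [0,0,0],"hand": 0.015},{"linear": [0.004,0,-0.035],"angular": [0,0,0],"hand": 0.015},{"linear": [0.006,0,-0.055],"angular": [0,0,0],"hand": 0.015},{"linear": [0.008,0,-0.075],"angular": [0,0,0],"hand": 0.015},{"linear": [0.009,0,-0.095],"angular": [0,0,0],"hand": 0.015},{"linear": [0.01,0,-0.115],"angular": [0,0,0],"hand": 0.015},{"linear": [0.011,0,-0.13],"angular": [0,0,0],"hand": 0.015},{"linear": [0.011,0,-0.13],"angular": [0,0,0],"hand": 0.015}]}}

```text
clock: 18.8
tool_pos: [666.4, 187.7, 302.5]
eef_rot: [-2.351, -2.017, -0.088]
contact_force: [0.7, 0.1, -1.8]
opening: 22.6
grasp_force: 60.2
```

Request:
{"api": "jog_arm", "payload": {"series": [{"linear": [0,0,0],"angular": [0,0,0],"hand": 0.015},{"linear": [0,0,0],"angular": [0,0,0],"hand": 0.015},{"linear": [0,0,0],"angular": [0,0,0],"hand": 0.015},{"linear": [0,0,0],"angular": [0,0,0],"hand": 0.015},{"linear": [0,0,0],"angular": [0,0,0],"hand": 0.015}]}}

```text
clock: 19.3
tool_pos: [664.7, 189.4, 298.7]
eef_rot: [-2.346, -2.017, -0.081]
contact_force: [-0.8, 0.1, -0.7]
opening: 22.1
grasp_force: 60.2
```

Run:
```python
from h import *
s=readout.read_state();print(s["tool_pos"],s["contact_force"],s["opening"],s["grasp_force"])
p=snapshot("scene");save(p,"s3.png");W,ok=cloud(p);D=W[...,:2]-C;q=D@F
for m in masks_of("paddle",p)[:1]:
    k=m["mask"]&ok&(W[...,2]>115)
    for a in range(160,560,30):
        kk=k&(q>=a)&(q<a+30)
        if kk.sum()>5:print(a+15,np.percentile(W[kk][:,2],[5,50,95]))
m=masks_of("drawer_handle",p)[0]["mask"]&ok;print("drawer max q",np.percentile(q[m],98))
```

```text
[664.7 189.4 298.7] [-0.8  0.1 -0.7] 22.068099879662814 60.18359184265137
205 [221.9 226.5 230.2]
235 [227.3 234.1 242.3]
265 [241.  248.2 255.2]
295 [253.1 262.1 268.6]
325 [265.3 275.5 282.8]
355 [280.3 294.  303.3]
385 [300.1 313.7 318.8]
415 [308.2 321.7 330.6]
445 [322.  335.1 344.5]
475 [335.2 348.3 356.3]
drawer max q 439.1152757399076
```

View pics/s3.png

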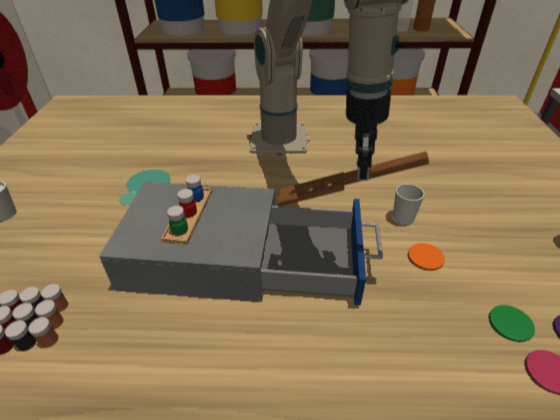

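The whole paddle is in the air, with its tip at (280,198) and z about 220 mm. The drawer is open, the jars are in line, and the cup and disc haven't moved.

```bash
python3 -c "
from h import *
print(finish_job())"
```

```text
the job is handed in; nothing more can be done
None
```

The job is handed in, though no verdict came back: the red jar is in the tray's middle place, the drawer is fully open, and the gripper holds the paddle still, about 100 mm above the unit's top.

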